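# Hold the bayonet lid halfway on the test pot

### The job

At the assembly bench, first open the red vent cap on the grey canister by about a quarter turn anticlockwise. Then lower the orange bayonet lid into the blue test pot with its two steel lugs through the gaps in the lip, and twist it clockwise until its handle lines up with the white halfway marks, never as far as the red marks where it clicks locked. Finish while still gripping the lid and holding it steady at halfway against its return spring, so that the gasket can be checked; leave the other things on the bench where they are.

Things in the scene. Friction and masses are not known exactly. Their poses are not given: they have to be found in the camera images.
- fixture: Fixed fixture, place and yaw vary: a bright aluminium plate 140 x 300 x 10 mm carrying a blue round pot (110 mm across) and a grey canister (64 mm across). Origin on the pot's axis, on the bench surface; z up. The two entry gaps in the pot's lip are at the fixture's +x and -x sides. The canister's axis is 155 mm from the pot's axis, to the fixture's -y
- pot_lip (a point): Centre of the top of the pot's dark steel lip, 68 mm above the bench. The lip is 5.5 mm thick; its opening is 77 mm across, with two entry gaps 16 mm wide reaching out to radius 47 mm at the fixture's +x and -x. From the gaps the lid turns clockwise seen from above only: white marks at 0.6 rad (halfway), red marks at 1.2 rad (locked); spring balls begin to resist at about 0.85 rad
- pot_ledge (a point): Centre of the flat ledge inside the pot, 54 mm above the bench, on which the lid's underside rests; 8.5 mm below the lip's underside
- half_mark (a point): One of the two white halfway marks, on top of the lip 47.5 mm from the pot's axis, 0.6 rad clockwise from the +x gap; the other is opposite
- lid: Loose orange bayonet lid, 0.2 to 0.3 kg, upright on the bench. Origin at the centre of its underside, z up. Disc 72 mm across, 16 mm high; two steel lugs at its +x and -x reach out to radius 45 mm, 10 mm wide, 6 mm high from the underside. Black handle bar with a white line: 56 mm long along the lid's x (over the lugs), 14 mm wide, 16 to 52 mm above the underside. Half a turn round fits as well
- vent_cap (a joint): Angle of the red vent cap about its upright axis, rad: 0 shut, grows anticlockwise seen from above, stop at 1.6. It starts at 0 to 0.25; open is 1.1 or more. Stiff (about 0.05 N m), stays where left, does not rise or come off
- vent_grip (a point): Point on the cap's axis, in the middle of its upright wing; 94 mm above the bench. The wing is 44 mm long along this point's x axis (which turns with the cap), 12 mm thick along its y, from 72 to 106 mm above the bench; below it is a round collar 48 mm across, 60 to 72 mm above the bench
- follower (a joint): Angle of the pot's spring-loaded ring, rad: 0 at rest. The turning lugs meet it after about 0.08 rad and push it on, so when the lid is twisted it reads the lid's clockwise turn from the gaps less about 0.08; at the white marks about 0.52, locked about 1.12. Its spring resists with 0.12 N m at rest to 0.26 N m at the lock and turns the lid back if it is let go
- tub: white round tub of brass bushings, 96 mm across the rim, 45 mm high; origin at the centre of its underside. Bystander; lid and tub may swap places
- jar: small jar with a red cap and paper label, 64 mm across, 60 mm high; origin at the centre of its underside. Bystander
- glue: bottle with a blue cap, 48 mm across, 130 mm high; origin at the centre of its underside. Bystander
- tape: yellow tape ring lying flat, 90 mm across, 24 mm high; origin at the centre of its underside. Bystander
- driver: screwdriver lying on the bench along its own x axis. Bystander
Mind the look-alikes: they are no part of the job. Leave any purple look-alike of the lid alone.

How it is judged (in metres and radians):
On the way, in this order (a step that is already met when the one before it is completed fails the run):
1. the vent cap is open by about a quarter turn (value of joint vent_cap above 1.1 rad), for 0.2 s.
2. the lid is down in the pot, lugs through the gaps (z of lid in the frame of fixture between 0.05 and 0.0575 m and horizontal distance between lid and fixture below 0.005 m and angle between lid's own z axis and vertical below 0.08 rad), for 0.1 s.
3. the lid is gripped at about halfway (value of joint follower between 0.36 and 0.68 rad and contact force between the fingers and lid above 2 N), for 0.2 s.
At the end, for the whole second after the job is handed in: The vent cap reads 1.1 rad or more; the lid sits upright in the pot (origin 50 to 57.5 mm above the fixture's origin, within 5 mm of the pot's axis), turned so that the follower reads 0.36 to 0.68 rad (halfway, +-0.16), steady, and the fingers still grip it (over 2 N) (all of step 2 and all of step 3 and value of joint vent_cap above 1.1 rad and angular speed of lid below 0.5 rad/s); the arm keeps its last pose, push and grip.
It fails at once if the lid is twisted on into the lock (follower over 0.95 rad) (value of joint follower above 0.95 rad).
It fails at once if a bystander (tub, jar, glue, tape or driver) is moved by more than 30 mm (distance of any of tub, jar, glue, tape, driver from where it was at the start of the episode above 0.03 m).
It also fails if it takes over 61 s, if anything falls off the work surface, if the arm or the gripper's body presses on something with over 40 N, if the wrist force passes 120 N, or if a joint passes its speed limit or range.

### The arm

A 6-joint arm with a two-finger parallel gripper is mounted at the origin on the work surface. World frame = base frame: x ahead of the robot, y to its left, z up, the work surface at z = 0. Lengths are in mm, angles in degrees, forces in N, time in s.
With the tool pointing down it reaches from about 300 to 850 mm from the base axis. Payload 4.2 kg.
Tool frame: the origin (TCP) lies at the very end of the fingers, on their centre line; the grasp point (between the pads) lies 19 mm behind it (env.grip_depth is the distance from the TCP to the grasp point, in mm); y points along the fingers, z is the direction in which the jaws open and shut, and the axes are right-handed (so a half turn about y gives the same grasp; the last joint's range is limited). The gripper opens to 91 mm and grips with 3 to 60 N. Pads are 32 mm wide; open, the fingers measure 118 mm over their backs; the gripper's body (76 mm by 178 mm) begins 60 mm behind the grasp point.
Start: joints at [69.099, 18.312, 89.639, -0, 72.044, -1.146], TCP at [194.358, 541.173, 213.976] pointing down, gripper open.
Joint ranges: [-177.97, 177.97], [-48.28, 115.42], [12.27, 149.76], [-77.06, 257.06], [2.81, 150.46], [-146.56, 146.56]. Speed limits (degrees/s): [147.25, 147.25, 180, 180, 180, 180].

### API

Orientations are given as [roll, pitch, yaw] about the fixed x, y, z axes, in that order (R = Rz(yaw) Ry(pitch) Rx(roll)).
In Python, from workcell import state, imaging, job, env gives the robot as it stands.
- The arm moves only by the shell command python3 -m pendant 'ROWS' [FORCE]. ROWS is JSON, a list of rows, each an object with "delta_pos": the shift along the tool's x, y, z in cm, a list of three; "twist": the turn, a rotation vector about the tool's x, y, z in degrees, a list of three; "grip": the opening in per cent of the stroke, from 0 (shut) to 100 (fully open). In form: [{"delta_pos": [tx, ty, tz], "twist": [wx, wy, wz], "grip": grip}, ...]. A call has exactly 5 rows; each row is the pose to reach, as a shift and turn from the pose commanded when the call began, along the tool's axes at that moment; what a row does not reach only later rows make up. A row lasts 1/10 s, in which the tool goes at most 50 mm and 8.59 degrees, less where a joint would pass 70% of its speed; a pose out of reach is approached as far as the arm can. A call with a gripper value outside its range is refused whole. The fingers move at their own pace and stop on an object; FORCE is the grip in N (left out, the last holds). Time passes only in rows, so rows that repeat a pose let the fingers close, or fill a call up. It gives the time, the measured TCP pose, the force and the opening at its end, in the units of the state.
- state(): the state, without advancing time (a new reading comes with each control period).
- imaging.grab_frame(name): name is "side" or "top"; returns (picture, depth): 420x560x3 uint8, red, green, blue; 420x560 float32, mm along the optical axis (not along the pixel's ray), 0 where there is no reading.
- imaging.camera_info(name): a dict with "fx", "fy", "cx", "cy" (pixels), "R" (3x3) and "t" (3): a world point X has camera coordinates R X + t. Camera axes: x right, y down, z forward; pixel columns grow to the right and rows downward; lengths in mm; the calibration is good to about 2 mm. A picture is of the moment at which its call begins. camera_info takes no time and is no camera call.
- job.job_done(): hands the job in, once; it reports no verdict.
The state is a dict: "time_s": time; "qpos": joint angles; "qvel": joint speeds; "effort": joint torques, N m; "ee_pos": TCP position; "ee_rot": TCP orientation; "force": force on the tool from outside, world axes, zero at the start; "torque": the same for the moment, N m; "gripper_width": finger opening in mm.
Only numpy, scipy, OpenCV 4.12 (cv2) and the standard library are available. Lean on these libraries where they do the work, as an engineer would, in place of code of your own. Each camera call takes 0.05 s, during which the arm holds its last target.

## Working session

There is one attempt and no reset: what is moved stays moved. The work goes in short steps, Python scripts to look and compute and a shell command to move; the robot and the scene stay as the last step left them, time stands still between calls to the robot, and variables do not carry over. Pictures are saved under pics/ and viewed, and the job is handed in when it is done.

```bash
ls; mkdir -p pics; python3 - <<'E'
from workcell import state, imaging, job, env
import cv2
print(state()); print(env.grip_depth)
for n in("top","side"):
    p,d=imaging.grab_frame(n); cv2.imwrite(f"pics/{n}0.png",p[:,:,::-1]); import numpy as np; np.savez(f"{n}0.npz",p=p,d=d)
    print(n,imaging.camera_info(n))
E
```

```text
pics
{'time_s': 0.0, 'qpos': array([ 6.90987338e+01,  1.83499966e+01,  8.97071971e+01, -6.22198670e-04,
        7.20436713e+01, -1.14715331e+00]), 'qvel': array([0.01030534, 0.00903724, 0.08166735, 0.06054591, 0.08745533,
       0.00501983]), 'effort': array([-9.52630580e-04, -4.12462556e+01, -2.31972277e+01,  7.27437995e-02,
        4.57263901e-02, -1.17679328e-04]), 'ee_pos': array([194.17166931, 540.67657909, 213.13141053]), 'ee_rot': array([-9.01008567e+01,  1.42790835e-03, -1.97539218e+01]), 'force': array([0.51220564, 0.97006726, 0.67662579]), 'torque': array([-0.03489705,  0.00440459,  0.01328424]), 'gripper_width': 91.50591106074475}
18.8
top {'fx': 429.0704558233245, 'fy': 429.0704558233245, 'cx': 281.64897135936314, 'cy': 213.51342140316777, 'R': array([[ 0.00703347, -0.99996514,  0.00449962],
       [-0.98392247, -0.00772352, -0.17842904],
       [ 0.17845757, -0.0031723 , -0.98394249]]), 't': array([   5.68136928,  573.4812008 , 1280.54732661])}
side {'fx': 436.454463855605, 'fy': 436.454463855605, 'cx': 282.06772710603707, 'cy': 205.65704490701165, 'R': array([[-0.90726408, -0.42014426,  0.01872658],
       [-0.32335623,  0.66840325, -0.66983419],
       [ 0.26891008, -0.61377185, -0.74227453]]), 't': array([ 491.93487092,  242.34253981, 1351.98807416])}
```

View pics/top0.png

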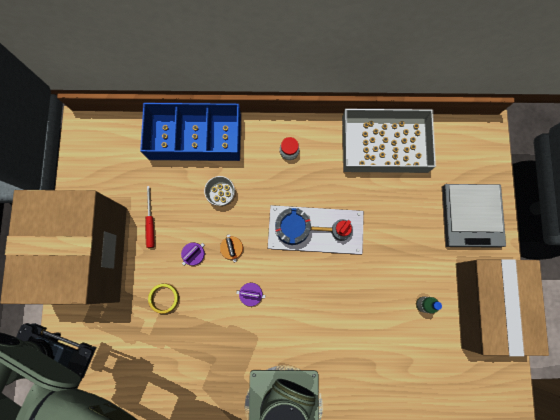

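View pics/side0.png

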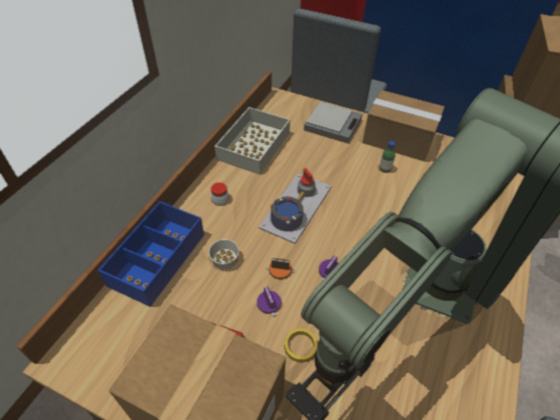

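```bash
python3 - <<'E'
import numpy as np,cv2
for n,(r0,r1,c0,c1) in {"top":(190,320,170,380),"side":(160,300,225,345)}.items():
    p=np.load(f"{n}0.npz")["p"][r0:r1,c0:c1]
    s=min(800//(c1-c0),600//(r1-r0))
    cv2.imwrite(f"pics/{n}0z.png",cv2.resize(p[:,:,::-1],None,fx=s,fy=s,interpolation=cv2.INTER_CUBIC)); print(s)
E
```

```text
3
4
```

View pics/top0z.png

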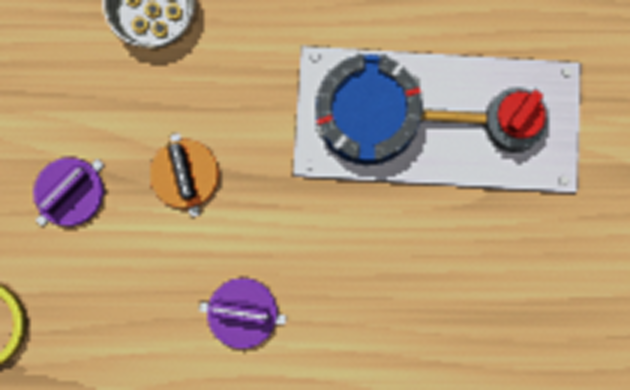

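View pics/side0z.png

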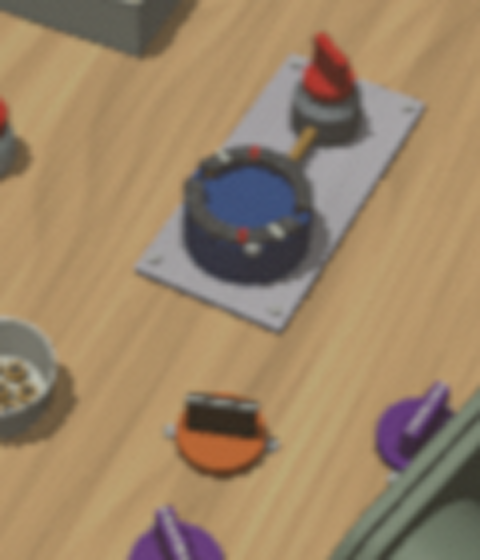

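```bash
cat > h.py <<'E'
import numpy as np,cv2
from workcell import imaging
def cloud(n,d):
    c=imaging.camera_info(n); v,u=np.mgrid[:d.shape[0],:d.shape[1]]
    X=np.stack([(u-c["cx"])/c["fx"]*d,(v-c["cy"])/c["fy"]*d,d],-1)
    return (X-c["t"])@c["R"]
def proj(n,X):
    c=imaging.camera_info(n); Y=np.asarray(X)@c["R"].T+c["t"]
    return np.stack([c["fx"]*Y[...,0]/Y[...,2]+c["cx"],c["fy"]*Y[...,1]/Y[...,2]+c["cy"]],-1)
def onplane(n,uv,z):
    c=imaging.camera_info(n); uv=np.atleast_2d(uv).astype(float)
    r=np.stack([(uv[:,0]-c["cx"])/c["fx"],(uv[:,1]-c["cy"])/c["fy"],np.ones(len(uv))],-1)@c["R"]
    o=-c["R"].T@c["t"]; return o+r*((z-o[2])/r[:,2])[:,None]
def hsv(p): return cv2.cvtColor(p,cv2.COLOR_RGB2HSV).astype(int)
E
python3 - <<'E'
from h import *
for n in("top","side"):
    f=np.load(n+"0.npz");p,d=f["p"],f["d"];C=cloud(n,d);h=hsv(p)
    H,S,V=h[...,0],h[...,1],h[...,2]
    tab=C[(d>0)&(H>8)&(H<25)&(abs(C[...,2])<15)&(S>40)]
    print(n,"table z",np.median(tab[:,2]),tab[:,2].std())
    reg=(d>0)&(C[...,0]>400)&(C[...,0]<700)&(C[...,1]>-320)&(C[...,1]<60)
    plate=reg&(S<40)&(V>110)&(C[...,2]<25)&(C[...,2]>2)
    cs=cv2.minAreaRect(C[plate][:,:2].astype(np.float32)); print("plate",plate.sum(),cs,np.median(C[plate][:,2]))
    lip=reg&(C[...,2]>62)&(C[...,2]<74)&(S<80)&(C[...,1]>-110)
    q=C[lip]; print("lip",len(q),np.median(q[:,2]),q.min(0),q.max(0),cv2.minEnclosingCircle(q[:,:2].astype(np.float32)))
    red=reg&(S>140)&((H<6)|(H>174))&(C[...,1]<-110)
    q=C[red&(C[...,2]>98)]; print("wing",len(q),q.mean(0)if len(q) else 0,q[:,2].max() if len(q) else 0, cv2.minAreaRect(q[:,:2].astype(np.float32)))
    q=C[red]; print("red all",len(q),np.percentile(q[:,2],[5,50,95]),q.mean(0))
    org=(H>5)&(H<18)&(S>170)&(V>90)&(d>0)&(C[...,2]>8)&(C[...,2]<22)&(C[...,0]>350)&(C[...,0]<650)&(C[...,1]>0)&(C[...,1]<300)
    q=C[org]; print("lid",len(q),q.mean(0),cv2.minEnclosingCircle(q[:,:2].astype(np.float32)) if len(q) else 0)
    L=q.mean(0)
    near=(d>0)&(np.hypot(C[...,0]-L[0],C[...,1]-L[1])<60)&(C[...,2]>40)
    q=C[near]; print("bar",len(q),q.mean(0),cv2.minAreaRect(q[:,:2].astype(np.float32)))
E
```

```text
top table z -0.012886220268454571 3.1326999610132464
plate 2441 ((531.953857421875, -98.57328796386719), (299.42767333984375, 139.83584594726562), 86.95498657226562) 10.106759783080058
lip 377 67.92214796420205 [482.7216627  -77.06681235  62.06540502] [588.59000296  30.1587655   73.99371545] ((534.4136352539062, -23.930339813232422), 56.272212982177734)
wing 58 [ 526.34721732 -177.30514728  105.72709833] 109.54214722814903 ((526.7772827148438, -177.33360290527344), (11.845293998718262, 41.24626159667969), 52.929080963134766)
red all 198 [ 68.14476968  73.79895671 107.62154842] [ 525.44171125 -176.99708376   82.31150739]
lid 263 [468.43562265 165.95218682  15.51170729] ((469.30010986328125, 167.57327270507812), 34.68973159790039)
bar 87 [469.48094396 168.19726692  51.27326933] ((470.3983154296875, 168.81544494628906), (55.55377197265625, 13.720256805419922), 15.837482452392578)
side table z 0.2914121715405134 2.9699416079913834
plate 1136 ((531.68505859375, -97.95549011230469), (302.4270935058594, 141.9918212890625), 87.4009017944336) 10.50410790951037
lip 325 67.96534435302623 [481.89514947 -78.29147878  62.02086679] [591.27812517  31.23049469  73.77235164] ((534.0751342773438, -24.766090393066406), 58.16521072387695)
wing 29 [ 528.26121718 -175.20139214  104.57083411] 109.5278315991368 ((528.799072265625, -175.8455352783203), (9.948328971862793, 41.65583419799805), 55.829124450683594)
red all 115 [ 67.94867442  77.2943276  106.72498561] [ 527.80344134 -169.69098908   83.91315704]
lid 149 [466.6745229  186.99011334  16.32272844] ((470.38592529296875, 175.2767333984375), 31.890159606933594)
bar 105 [470.02822938 170.10995344  49.85910467] ((470.9078369140625, 168.3579559326172), (54.92632293701172, 16.53959846496582), 15.23123836517334)
```

```bash
python3 - <<'E'
from h import *
for n in("top","side"):
    f=np.load(n+"0.npz");p,d=f["p"],f["d"];C=cloud(n,d);h=hsv(p)
    H,S,V=h[...,0],h[...,1],h[...,2]
    near=(np.hypot(C[...,0]-534,C[...,1]+24)<60)&(C[...,2]>65)&(C[...,2]<72)
    uv=np.argwhere(near)[:,::-1]; P=onplane(n,uv,68)
    r=np.hypot(P[:,0]-534.3,P[:,1]+24)
    print(n,"lip centroid",P[:,:2].mean(0),len(P),np.percentile(r,[2,98]))
    red=near&(S>110)&((H<8)|(H>172)); wh=near&(V>150)&(S<50)
    for nm,m in(("red",red),("white",wh)):
        uv=np.argwhere(m)[:,::-1]; P=onplane(n,uv,68)[:,:2]
        w=V[m].astype(float)
        k=P[:,0]*0.3-P[:,1]*1 > 0.3*534+24  
        if nm=="white": k=P[:,0]>534
        a=P[k].mean(0) if k.any() else None;b=P[~k].mean(0) if (~k).any() else None
        print(nm,k.sum(),(~k).sum(),a,b,(a+b)/2 if a is not None and b is not None else 0, np.degrees(np.arctan2(*(a-b)[::-1])) if a is not None and b is not None else 0, np.linalg.norm(a-b))
    # lid disc: orange + everything within; lugs, white line
    m=(H>5)&(H<16)&(S>190)&(V>80)&(np.hypot(C[...,0]-469.5,C[...,1]-168)<45)
    uv=np.argwhere(m)[:,::-1];P=onplane(n,uv,16)[:,:2]
    print("lid disc",len(P),cv2.minEnclosingCircle(P.astype(np.float32)))
    m=(np.hypot(C[...,0]-469.5,C[...,1]-168)<40)&(C[...,2]>49)&(C[...,2]<56)
    uv=np.argwhere(m)[:,::-1];P=onplane(n,uv,52)[:,:2]; print("bar top",len(P),P.mean(0),cv2.minAreaRect(P.astype(np.float32)))
    m=(np.hypot(C[...,0]-527,C[...,1]+177)<40)&(C[...,2]>101)
    uv=np.argwhere(m)[:,::-1];P=onplane(n,uv,106)[:,:2]; c=np.cov(P.T);w,v=np.linalg.eigh(c)
    print("wing top",len(P),P.mean(0),np.degrees(np.arctan2(v[1,1],v[0,1])),cv2.minAreaRect(P.astype(np.float32)))
E
```

```text
top lip centroid [535.48037597 -23.84552161] 353 [38.38069911 54.62595244]
red 9 10 [550.90181717 -69.02761731] [521.49570784  21.07224817] [536.1987625  -23.97768457] -71.92474650422338 94.77713345024837
white 10 5 [574.54379605 -30.00883505] [497.40205979   5.99174676] [535.97292792 -12.00854415] -25.017567353407806 85.1286635773266
lid disc 28 ((467.2922058105469, 163.4923095703125), 30.154346466064453)
bar top 66 [470.44959914 169.07385121] ((470.1120300292969, 168.54087829589844), (55.40684509277344, 13.276299476623535), 15.612345695495605)
wing top 59 [ 527.24642059 -177.79448016] 143.44957607470556 ((527.2254028320312, -177.6368865966797), (11.76213264465332, 42.906639099121094), 52.905242919921875)
side lip centroid [535.42527475 -24.01668186] 268 [37.63300329 56.44879849]
red 5 6 [551.22743877 -67.92882679] [522.08882108  21.04976073] [536.65812992 -23.43953303] -71.86746591438848 93.62824402194765Traceback (most recent call last):
  File "<stdin>", line 16, in <module>
TypeError: unsupported operand type(s) for -: 'float' and 'NoneType'
```

```bash
cat > go.py <<'E'
import sys,numpy as np
from scipy.spatial.transform import Rotation as R
from workcell import state
def go(x,y,z,psi=None):
    s=state(); r=R.from_euler("xyz",s["ee_rot"],degrees=True)
    d=r.inv().apply(np.array([x,y,z])-s["ee_pos"])/10
    cur=s["ee_rot"][2]; 
    print("t%.2f"%s["time_s"],"pos",s["ee_pos"].round(1),"rot",s["ee_rot"].round(2),"q",s["qpos"].round(0),"F",s["force"].round(1),"T",s["torque"].round(2),"w",round(s["gripper_width"],1))
    t=[0,0,0]
    if psi is not None:
        t=(r.inv()*R.from_euler("xyz",[-90,0,psi],degrees=True)).as_rotvec(degrees=True)
        print("psi diff (twist y=-):",(psi-cur+180)%360-180)
    print("delta_pos cm",d.round(3),"twist",np.round(t,2))
if __name__=="__main__": go(*map(float,sys.argv[1:]))
E
python3 go.py 270 380 230 -55
```

```text
t0.10 pos [194.2 540.7 213.2] rot [-90.09   0.   -19.75] q [69. 18. 90.  0. 72. -1.] F [-0.8  0.  -0. ] T [-0.02  0.04 -0.03] w 91.5
psi diff (twist y=-): -35.245396721172426
delta_pos cm [ 12.568  -1.658 -12.569] twist [9.000e-02 3.525e+01 3.000e-02]
```

```bash
python3 -m pendant '[{"delta_pos":[2.5,-0.3,-2.5],"twist":[0,8,0],"grip":100},{"delta_pos":[5,-0.7,-5],"twist":[0,16,0],"grip":100},{"delta_pos":[7.5,-1,-7.5],"twist":[0,24,0],"grip":100},{"delta_pos":[10,-1.3,-10],"twist":[0,32,0],"grip":100},{"delta_pos":[12.6,-1.7,-12.6],"twist":[0,40,0],"grip":100}]' 30; python3 go.py 350 180 230 -100
```

```text
time_s: 0.6
ee_pos: [270.5, 378.5, 230.6]
ee_rot: [-90.0, -0.0, -60.1]
force: [1.1, -0.5, -0.6]
gripper_width: 90.7
t0.60 pos [270.5 378.5 230.6] rot [-9.005e+01 -3.000e-02 -6.005e+01] q [ 53.   8. 101.  -0.  71.  23.] F [ 1.1 -0.5 -0.6] T [-0.05 -0.04  0.02] w 90.7
psi diff (twist y=-): -39.947853880758714
delta_pos cm [21.167  0.073 -3.019] twist [ 0.04 39.95  0.04]
```

```bash
python3 -m pendant '[{"delta_pos":[4.2,0,-0.6],"twist":[0,8,0],"grip":100},{"delta_pos":[8.4,0,-1.2],"twist":[0,16,0],"grip":100},{"delta_pos":[12.6,0,-1.8],"twist":[0,24,0],"grip":100},{"delta_pos":[16.8,0,-2.4],"twist":[0,32,0],"grip":100},{"delta_pos":[21,0,-3],"twist":[0,40,0],"grip":100}]' 30; python3 go.py 430 0 230 -140
```

```text
time_s: 1.1
ee_pos: [350.3, 181.8, 230.8]
ee_rot: [-90.0, 0.0, -100.1]
force: [1.2, 0.3, 0.4]
gripper_width: 91.1
t1.10 pos [350.3 181.8 230.8] rot [ -90.      0.   -100.06] q [ 26.   1. 109.   0.  70.  36.] F [1.2 0.3 0.4] T [-0.08  0.06 -0.03] w 91.1
psi diff (twist y=-): -39.936482964630386
delta_pos cm [16.506  0.078 11.025] twist [ 0.   39.94  0.  ]
```

```bash
python3 -m pendant '[{"delta_pos":[3.3,0,2.2],"twist":[0,8,0],"grip":100},{"delta_pos":[6.6,0,4.4],"twist":[0,16,0],"grip":100},{"delta_pos":[9.9,0,6.6],"twist":[0,24,0],"grip":100},{"delta_pos":[13.2,0,8.8],"twist":[0,32,0],"grip":100},{"delta_pos":[16.5,0,11],"twist":[0,40,0],"grip":100}]' 30; python3 go.py 527 -178 200 -180
```

```text
time_s: 1.6
ee_pos: [430.8, 0.6, 230.7]
ee_rot: [-90.0, -0.0, -140.1]
force: [0.8, 0.4, 0.4]
gripper_width: 90.9
t1.60 pos [430.8   0.6 230.7] rot [ -90.02   -0.   -140.1 ] q [ -1.   5. 105.   0.  70.  49.] F [0.8 0.4 0.4] T [-0.06  0.1  -0.06] w 90.9
psi diff (twist y=-): -39.899038564648635
delta_pos cm [ 4.075  3.067 19.874] twist [2.00e-02 3.99e+01 1.00e-02]
```

```bash
python3 -m pendant '[{"delta_pos":[0.8,0.6,4],"twist":[0,8,0],"grip":100},{"delta_pos":[1.6,1.2,8],"twist":[0,16,0],"grip":100},{"delta_pos":[2.5,1.8,12],"twist":[0,24,0],"grip":100},{"delta_pos":[3.3,2.4,16],"twist":[0,32,0],"grip":100},{"delta_pos":[4.1,3,19.9],"twist":[0,40,0],"grip":100}]' 30; python3 go.py 527.2 -178.1 140 143.2
```

```text
time_s: 2.1
ee_pos: [528.2, -177.8, 200.2]
ee_rot: [-90.0, -0.0, 179.9]
force: [0.8, 0.6, -0.4]
gripper_width: 91.3
t2.10 pos [ 528.2 -177.8  200.2] rot [-9.0030e+01 -4.0000e-02  1.7988e+02] q [-20.  17.  93.   0.  70.  70.] F [ 0.8  0.6 -0.4] T [-0.04  0.2  -0.  ] w 91.3
psi diff (twist y=-): -36.683704337611715
delta_pos cm [0.1   6.019 0.035] twist [2.000e-02 3.668e+01 5.000e-02]
```

```bash
python3 -m pendant '[{"delta_pos":[0.1,1.2,0],"twist":[0,8,0],"grip":100},{"delta_pos":[0.1,2.4,0],"twist":[0,16,0],"grip":100},{"delta_pos":[0.1,3.6,0],"twist":[0,24,0],"grip":100},{"delta_pos":[0.1,4.8,0],"twist":[0,32,0],"grip":80},{"delta_pos":[0.1,6,0],"twist":[0,36.7,0],"grip":70}]' 30; python3 go.py 527.2 -178.1 78 143.2; python3 - <<'E'
from h import *
for n in("top","side"):
    p,d=imaging.grab_frame(n);r0,r1,c0,c1={"top":(190,270,260,380),"side":(140,260,240,360)}[n]
    cv2.imwrite(f"pics/{n}1.png",cv2.resize(p[r0:r1,c0:c1,::-1],None,fx=5,fy=5,interpolation=cv2.INTER_CUBIC))
E
```

```text
time_s: 2.6
ee_pos: [526.6, -176.1, 140.0]
ee_rot: [-90.0, -0.1, 143.3]
force: [-0.5, 0.2, -0.1]
gripper_width: 77.7
t2.60 pos [ 526.6 -176.1  140. ] rot [-8.9990e+01 -6.0000e-02  1.4329e+02] q [-20.  20.  99.   0.  62. 107.] F [-0.5  0.2 -0.1] T [0.01 0.14 0.01] w 77.7
psi diff (twist y=-): -0.08899381668408068
delta_pos cm [-0.173  6.198  0.121] twist [-0.01  0.09  0.06]
```

View pics/side1.png

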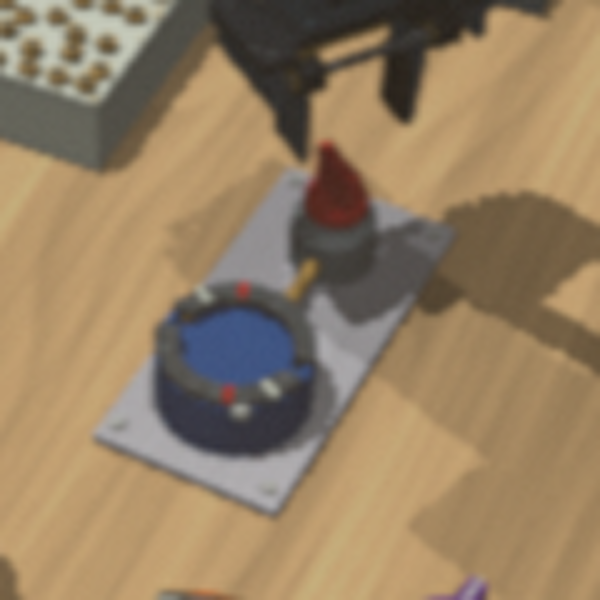

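Side crop: the open fingers stand over the red wing (wing about (335,185) in the crop), jaws across its thickness. I'll go down.

```bash
python3 -m pendant '[{"delta_pos":[-0.1,2,0.1],"twist":[0,0,0],"grip":60},{"delta_pos":[-0.17,4,0.12],"twist":[0,0,0],"grip":60},{"delta_pos":[-0.17,5.5,0.12],"twist":[0,0,0],"grip":60},{"delta_pos":[-0.17,6.2,0.12],"twist":[0,0,0],"grip":60},{"delta_pos":[-0.17,6.2,0.12],"twist":[0,0,0],"grip":60}]' 40; python3 -m pendant '[{"delta_pos":[0,0,0],"twist":[0,0,0],"grip":0},{"delta_pos":[0,0,0],"twist":[0,0,0],"grip":0},{"delta_pos":[0,0,0],"twist":[0,0,0],"grip":0},{"delta_pos":[0,0,0],"twist":[0,0,0],"grip":0},{"delta_pos":[0,0,0],"twist":[0,0,0],"grip":0}]' 40;python3 go.py 527.2 -178.1 78 143.2;
```

```text
time_s: 3.2
ee_pos: [527.2, -178.0, 78.4]
ee_rot: [-90.0, -0.1, 143.6]
force: [-0.2, 0.8, 0.4]
gripper_width: 54.6
time_s: 3.7
ee_pos: [527.7, -178.2, 79.2]
ee_rot: [-90.0, 0.0, 143.5]
force: [-0.5, -0.5, 0.1]
gripper_width: 17.9
t3.70 pos [ 527.7 -178.2   79.2] rot [-9.0010e+01  3.0000e-02  1.4355e+02] q [-20.  24. 103.   0.  54. 107.] F [-0.5 -0.5  0.1] T [0.05 0.15 0.02] w 17.9
psi diff (twist y=-): -0.34881488497129
delta_pos cm [0.045 0.123 0.026] twist [ 0.01  0.35 -0.03]
```

Still closing; give it one more call.

```bash
python3 -m pendant '[{"delta_pos":[0,0,0],"twist":[0,0,0],"grip":0},{"delta_pos":[0,0,0],"twist":[0,0,0],"grip":0},{"delta_pos":[0,0,0],"twist":[0,0,0],"grip":0},{"delta_pos":[0,0,0],"twist":[0,0,0],"grip":0},{"delta_pos":[0,0,0],"twist":[0,0,0],"grip":0}]' 40;python3 go.py 527.2 -178.1 78 143.2;
```

```text
time_s: 4.2
ee_pos: [527.5, -178.4, 79.1]
ee_rot: [-90.0, 0.0, 143.6]
force: [-2.1, -1.0, 2.9]
gripper_width: 11.9
t4.20 pos [ 527.5 -178.4   79.1] rot [-89.98   0.   143.55] q [-20.  24. 103.  -0.  54. 107.] F [-2.1 -1.   2.9] T [-0.31  0.54  0.08] w 11.9
psi diff (twist y=-): -0.3509184662050018
delta_pos cm [ 0.036  0.11  -0.006] twist [-0.02  0.35 -0.  ]
```

```bash
python3 -m pendant '[{"delta_pos":[0,0,0],"twist":[0,-8,0],"grip":0},{"delta_pos":[0,0,0],"twist":[0,-16,0],"grip":0},{"delta_pos":[0,0,0],"twist":[0,-24,0],"grip":0},{"delta_pos":[0,0,0],"twist":[0,-32,0],"grip":0},{"delta_pos":[0,0,0],"twist":[0,-37,0],"grip":0}]' 40;python3 go.py 527.2 -178.1 78 143.2;python3 -m pendant '[{"delta_pos":[0,0,0],"twist":[0,-8,0],"grip":0},{"delta_pos":[0,0,0],"twist":[0,-16,0],"grip":0},{"delta_pos":[0,0,0],"twist":[0,-24,0],"grip":0},{"delta_pos":[0,0,0],"twist":[0,-32,0],"grip":0},{"delta_pos":[0,0,0],"twist":[0,-37,0],"grip":0}]' 40;python3 go.py 527.2 -178.1 78 143.2
```

```text
time_s: 4.7
ee_pos: [527.4, -178.8, 79.1]
ee_rot: [-89.9, -0.0, -179.2]
force: [-1.2, -3.6, 3.4]
gripper_width: 11.9
t4.70 pos [ 527.4 -178.8   79.1] rot [-8.994e+01 -2.000e-02 -1.792e+02] q [-20.  24. 103.  -0.  54.  69.] F [-1.2 -3.6  3.4] T [-0.66  0.58 -0.04] w 11.9
psi diff (twist y=-): -37.60308621277187
delta_pos cm [ 0.016  0.11  -0.067] twist [-0.06 37.6  -0.  ]
time_s: 5.2
ee_pos: [527.5, -179.2, 79.1]
ee_rot: [-89.9, -0.1, -142.2]
force: [-2.4, -4.4, 3.9]
gripper_width: 11.5
t5.20 pos [ 527.5 -179.2   79.1] rot [-8.9920e+01 -6.0000e-02 -1.4219e+02] q [-20.  24. 103.  -0.  54.  32.] F [-2.4 -4.4  3.9] T [-0.83  0.5  -0.06] w 11.5
psi diff (twist y=-): -74.61183623829055
delta_pos cm [-0.044  0.107 -0.106] twist [-0.11 74.61  0.  ]
```

```bash
python3 -m pendant '[{"delta_pos":[0,0,0],"twist":[0,0,0],"grip":0},{"delta_pos":[0,0,0],"twist":[0,0,0],"grip":60},{"delta_pos":[0,0,0],"twist":[0,0,0],"grip":60},{"delta_pos":[0,0,0],"twist":[0,0,0],"grip":60},{"delta_pos":[0,0,0],"twist":[0,0,0],"grip":60}]' 40;python3 -m pendant '[{"delta_pos":[0,0,0],"twist":[0,0,0],"grip":60},{"delta_pos":[0,-3,0],"twist":[0,0,0],"grip":60},{"delta_pos":[0,-6,0],"twist":[0,0,0],"grip":60},{"delta_pos":[0,-9,0],"twist":[0,0,0],"grip":60},{"delta_pos":[0,-10,0],"twist":[0,0,0],"grip":60}]' 40;python3 go.py 470 168 160 -164.4
```

```text
time_s: 5.7
ee_pos: [527.6, -177.8, 78.7]
ee_rot: [-90.0, 0.0, -142.5]
force: [0.4, 0.2, 0.6]
gripper_width: 40.7
time_s: 6.2
ee_pos: [529.2, -178.6, 182.0]
ee_rot: [-89.7, 0.2, -142.5]
force: [0.9, -1.1, 0.1]
gripper_width: 54.9
t6.20 pos [ 529.2 -178.6  182. ] rot [ -89.72    0.2  -142.46] q [-20.  18.  95.   0.  67.  33.] F [ 0.9 -1.1  0.1] T [-0.08  0.16  0.03] w 54.9
psi diff (twist y=-): -21.935776358457844
delta_pos cm [-16.413   2.109 -31.104] twist [-0.24 21.94 -0.25]
```

```bash
python3 -m pendant '[{"delta_pos":[-1.6,0,-3.1],"twist":[0,5,0],"grip":70},{"delta_pos":[-4.1,0,-7.8],"twist":[0,10,0],"grip":70},{"delta_pos":[-6.6,0,-12.5],"twist":[0,15,0],"grip":70},{"delta_pos":[-9,0.2,-17.1],"twist":[0,20,0],"grip":70},{"delta_pos":[-11.4,0.4,-21.6],"twist":[0.1,22,0],"grip":70}]' 40;python3 - <<'E'
from h import *
for n in("top","side"):
    p,d=imaging.grab_frame(n);np.savez(n+"2.npz",p=p,d=d);r0,r1,c0,c1={"top":(190,270,220,370),"side":(140,260,240,360)}[n]
    cv2.imwrite(f"pics/{n}2.png",cv2.resize(p[r0:r1,c0:c1,::-1],None,fx=5,fy=5,interpolation=cv2.INTER_CUBIC))
E
python3 go.py 470.3 168.6 90 -164.4
```

```text
time_s: 6.7
ee_pos: [486.8, 55.0, 174.4]
ee_rot: [-89.9, -0.0, -164.6]
force: [1.2, 0.5, -0.5]
gripper_width: 63.6
t6.80 pos [485.8  58.2 174.2] rot [-9.006e+01 -1.000e-01 -1.641e+02] q [  5.  12. 104.   0.  64.  80.] F [ 1.3 -0.3 -0.4] T [-0.12  0.16  0.02] w 64.0
psi diff (twist y=-): -0.30049265222805843
delta_pos cm [ -1.545   8.425 -11.03 ] twist [0.06 0.3  0.1 ]
```

View pics/top2.png

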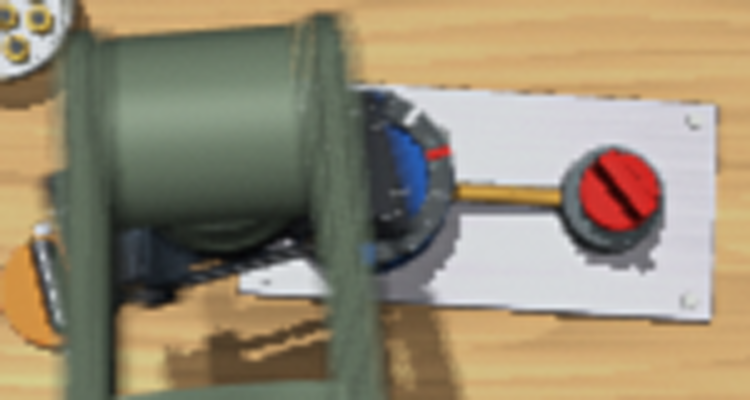

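View pics/side2.png

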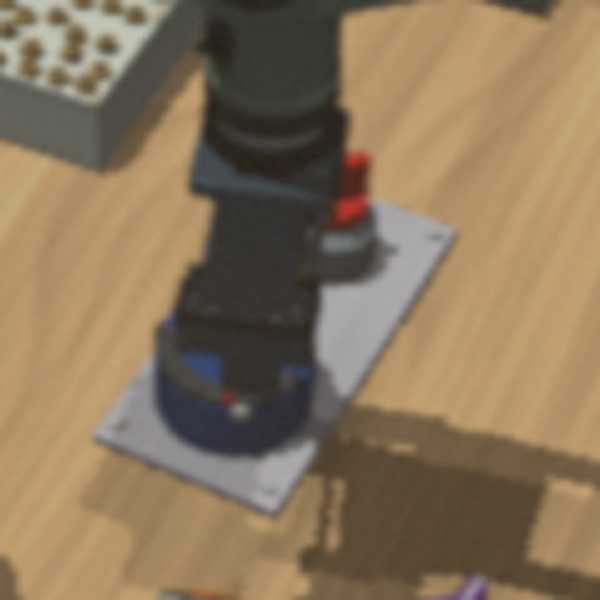

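Top crop: the cap's wing (620,190) has now turned to upper-left/lower-right, about 75° from before. I'll move to the lid.

```bash
python3 -m pendant '[{"delta_pos":[-0.4,0.6,-3],"twist":[0,0.2,0],"grip":70},{"delta_pos":[-0.9,2.4,-6.5],"twist":[0,0.3,0],"grip":70},{"delta_pos":[-1.3,4.6,-9.5],"twist":[0,0.3,0],"grip":70},{"delta_pos":[-1.5,6.8,-11],"twist":[0,0.3,0],"grip":70},{"delta_pos":[-1.55,8,-11],"twist":[0,0.3,0],"grip":70}]' 40
python3 -m pendant '[{"delta_pos":[0,0,0],"twist":[0,0,0],"grip":70},{"delta_pos":[0,0,0],"twist":[0,0,0],"grip":70},{"delta_pos":[0,0,0],"twist":[0,0,0],"grip":70},{"delta_pos":[0,0,0],"twist":[0,0,0],"grip":70},{"delta_pos":[0,0,0],"twist":[0,0,0],"grip":70}]' 40
python3 - <<'E'
from h import *
n="top";p,d=imaging.grab_frame(n);C=cloud(n,d);np.savez("top3.npz",p=p,d=d)
m=(np.hypot(C[...,0]-527,C[...,1]+177)<40)&(C[...,2]>101)
uv=np.argwhere(m)[:,::-1];P=onplane(n,uv,106)[:,:2]; print("wing",P.mean(0),cv2.minAreaRect(P.astype(np.float32)))
p2,_=imaging.grab_frame("side");cv2.imwrite("pics/side3.png",cv2.resize(p2[200:320,225:345,::-1],None,fx=5,fy=5,interpolation=cv2.INTER_CUBIC))
E
python3 go.py 470.3 168.6 20.5 -164.4
```

```text
time_s: 7.3
ee_pos: [472.0, 163.8, 92.8]
ee_rot: [-89.9, -0.2, -164.6]
force: [0.5, -0.4, 0.3]
gripper_width: 64.1
time_s: 7.8
ee_pos: [473.9, 163.0, 95.9]
ee_rot: [-89.9, 0.1, -164.8]
force: [0.7, 0.0, 0.5]
gripper_width: 63.9
wing [ 527.29506476 -177.28266992] ((527.296875, -177.510009765625), (42.45618438720703, 12.63953685760498), 36.06153869628906)
t7.90 pos [473.7 163.1  95.6] rot [-8.9910e+01  7.0000e-02 -1.6478e+02] q [ 18.  18. 109.  -0.  53.  93.] F [-0.5  0.6 -0.1] T [-0.03  0.15 -0.  ] w 63.9
psi diff (twist y=-): 0.3760850396683679
delta_pos cm [ 0.192  7.507 -0.628] twist [-0.09 -0.38 -0.07]
```

View pics/side3.png

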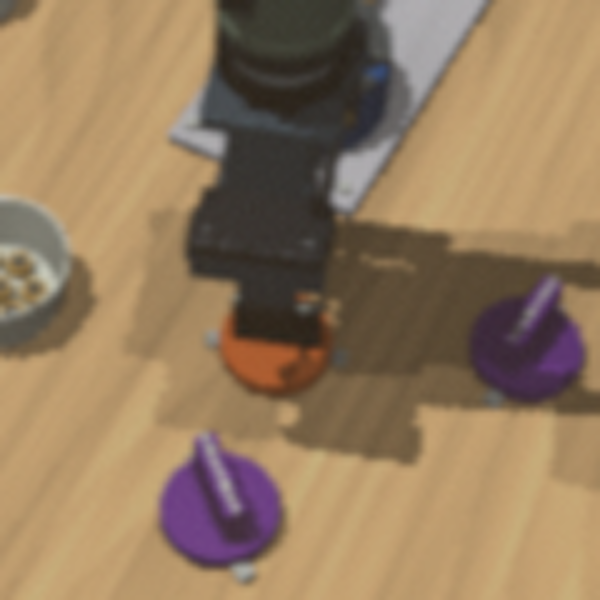

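```bash
python3 -m pendant '[{"delta_pos":[0.19,0.3,-0.63],"twist":[0,-0.4,0],"grip":70},{"delta_pos":[0.19,2.5,-0.63],"twist":[0,-0.4,0],"grip":70},{"delta_pos":[0.19,4.5,-0.63],"twist":[0,-0.4,0],"grip":70},{"delta_pos":[0.19,6.2,-0.63],"twist":[0,-0.4,0],"grip":70},{"delta_pos":[0.19,7,-0.63],"twist":[0,-0.4,0],"grip":60}]' 40
python3 -m pendant '[{"delta_pos":[0,0,0],"twist":[0,0,0],"grip":60},{"delta_pos":[0,0,0],"twist":[0,0,0],"grip":60},{"delta_pos":[0,0,0],"twist":[0,0,0],"grip":60},{"delta_pos":[0,0,0],"twist":[0,0,0],"grip":60},{"delta_pos":[0,0,0],"twist":[0,0,0],"grip":60}]' 40
python3 go.py 470.3 168.6 20.5 -164.4
```

```text
time_s: 8.4
ee_pos: [468.7, 168.8, 23.6]
ee_rot: [-89.9, -0.1, -164.3]
force: [0.3, -0.3, 0.5]
gripper_width: 58.6
time_s: 8.9
ee_pos: [470.4, 168.9, 25.7]
ee_rot: [-89.9, 0.1, -164.4]
force: [0.2, -0.0, 0.3]
gripper_width: 54.5
t8.90 pos [470.4 168.9  25.7] rot [-8.9910e+01  9.0000e-02 -1.6436e+02] q [ 18.  23. 114.  -0.  43.  93.] F [ 0.2 -0.   0.3] T [-0.06  0.16  0.01] w 54.5
psi diff (twist y=-): -0.04096465159275908
delta_pos cm [0.015 0.519 0.025] twist [-0.09  0.04 -0.09]
```

```bash
python3 -m pendant '[{"delta_pos":[0.02,0.45,0.03],"twist":[0,0,0],"grip":60},{"delta_pos":[0.02,0.5,0.03],"twist":[0,0,0],"grip":40},{"delta_pos":[0.02,0.5,0.03],"twist":[0,0,0],"grip":0},{"delta_pos":[0.02,0.5,0.03],"twist":[0,0,0],"grip":0},{"delta_pos":[0.02,0.5,0.03],"twist":[0,0,0],"grip":0}]' 45
python3 -m pendant '[{"delta_pos":[0,0,0],"twist":[0,0,0],"grip":0},{"delta_pos":[0,0,0],"twist":[0,0,0],"grip":0},{"delta_pos":[0,0,0],"twist":[0,0,0],"grip":0},{"delta_pos":[0,0,0],"twist":[0,0,0],"grip":0},{"delta_pos":[0,0,0],"twist":[0,0,0],"grip":0}]' 45
python3 go.py 470.3 168.6 20.5 -164.4
```

```text
time_s: 9.4
ee_pos: [469.9, 168.4, 20.1]
ee_rot: [-89.9, 0.0, -164.4]
force: [0.6, 0.0, -0.6]
gripper_width: 25.6
time_s: 9.9
ee_pos: [469.9, 168.4, 20.2]
ee_rot: [-89.9, 0.0, -164.4]
force: [1.0, 0.0, 0.2]
gripper_width: 13.9
t9.90 pos [469.9 168.4  20.2] rot [-8.9910e+01  2.0000e-02 -1.6435e+02] q [ 18.  24. 114.  -0.  42.  93.] F [1.  0.  0.2] T [-0.07  0.18 -0.02] w 13.9
psi diff (twist y=-): -0.045344003092083085
delta_pos cm [-0.043 -0.034 -0.006] twist [-0.09  0.05 -0.02]
```

```bash
python3 -m pendant '[{"delta_pos":[0,-1,0],"twist":[0,0,0],"grip":0},{"delta_pos":[0,-3,0],"twist":[0,0,0],"grip":0},{"delta_pos":[0,-6,0],"twist":[0,0,0],"grip":0},{"delta_pos":[0,-9,0],"twist":[0,0,0],"grip":0},{"delta_pos":[0,-11,0],"twist":[0,0,0],"grip":0}]' 45
python3 go.py 535.7 -24 125 -183.15
```

```text
time_s: 10.4
ee_pos: [470.3, 168.8, 132.6]
ee_rot: [-89.9, 0.2, -164.4]
force: [-0.4, 0.7, -2.8]
gripper_width: 13.9
t10.40 pos [470.3 168.8 132.6] rot [ -89.92    0.17 -164.36] q [ 18.  16. 106.  -0.  58.  93.] F [-0.4  0.7 -2.8] T [ 0.    0.07 -0.04] w 13.9
psi diff (twist y=-): -18.792596177859934
delta_pos cm [-1.098  0.788 20.328] twist [-0.05 18.79 -0.18]
```

```bash
python3 -m pendant '[{"delta_pos":[-0.1,0,1.5],"twist":[0,2,0],"grip":0},{"delta_pos":[-0.2,0,4.5],"twist":[0,5,0],"grip":0},{"delta_pos":[-0.4,0,8],"twist":[0,9,0],"grip":0},{"delta_pos":[-0.6,0,11.5],"twist":[0,13,0],"grip":0},{"delta_pos":[-0.8,0,14.5],"twist":[0,16,0],"grip":0}]' 45
python3 -m pendant '[{"delta_pos":[0.8,0,3],"twist":[0,1.5,0],"grip":0},{"delta_pos":[1,0,4.8],"twist":[0,2.5,0],"grip":0},{"delta_pos":[1.1,0,5.5],"twist":[0,2.8,0],"grip":0},{"delta_pos":[1.1,0,5.5],"twist":[0,2.8,0],"grip":0},{"delta_pos":[1.1,0,5.5],"twist":[0,2.8,0],"grip":0}]' 45
python3 go.py 535.7 -24 125 -183.15
```

```text
time_s: 10.9
ee_pos: [516.6, 29.6, 130.8]
ee_rot: [-89.9, 0.0, 179.5]
force: [0.6, -0.4, -2.2]
gripper_width: 13.6
time_s: 11.4
ee_pos: [505.3, -23.1, 130.6]
ee_rot: [-90.0, 0.1, 176.9]
force: [0.9, 0.2, -1.6]
gripper_width: 13.2
t11.40 pos [505.3 -23.1 130.6] rot [-8.9950e+01  6.0000e-02  1.7687e+02] q [ -4.  16. 106.  -0.  58.  89.] F [ 0.9  0.2 -1.6] T [-0.05  0.14  0.02] w 13.2
psi diff (twist y=-): -0.020326274211470263
delta_pos cm [-3.037  0.563 -0.078] twist [-0.05  0.02 -0.06]
```

```bash
python3 -m pendant '[{"delta_pos":[-0.8,0,-0.03],"twist":[0,0,0],"grip":0},{"delta_pos":[-1.8,0.2,-0.06],"twist":[0,0,0],"grip":0},{"delta_pos":[-2.7,0.5,-0.08],"twist":[0,0,0],"grip":0},{"delta_pos":[-3.04,0.6,-0.08],"twist":[0,0,0],"grip":0},{"delta_pos":[-3.04,0.6,-0.08],"twist":[0,0,0],"grip":0}]' 45
python3 -m pendant '[{"delta_pos":[0,0,0],"twist":[0,0,0],"grip":0},{"delta_pos":[0,0,0],"twist":[0,0,0],"grip":0},{"delta_pos":[0,0,0],"twist":[0,0,0],"grip":0},{"delta_pos":[0,0,0],"twist":[0,0,0],"grip":0},{"delta_pos":[0,0,0],"twist":[0,0,0],"grip":0}]' 45
python3 - <<'E'
from h import *
for n in("top","side"):
    p,d=imaging.grab_frame(n);np.savez(n+"4.npz",p=p,d=d);r0,r1,c0,c1={"top":(190,270,220,370),"side":(140,260,240,360)}[n]
    cv2.imwrite(f"pics/{n}4.png",cv2.resize(p[r0:r1,c0:c1,::-1],None,fx=5,fy=5,interpolation=cv2.INTER_CUBIC))
E
python3 go.py 535.7 -24 90 -183.15
```

```text
time_s: 11.9
ee_pos: [536.2, -24.5, 123.9]
ee_rot: [-89.9, 0.0, 176.9]
force: [-0.2, -0.0, -2.2]
gripper_width: 14.3
time_s: 12.4
ee_pos: [535.6, -24.7, 124.6]
ee_rot: [-89.9, 0.1, 176.8]
force: [-0.3, -0.1, -2.3]
gripper_width: 13.8
t12.50 pos [535.6 -24.7 124.6] rot [-8.9920e+01  6.0000e-02  1.7684e+02] q [ -4.  19. 102.  -0.  58.  89.] F [ 0.1 -0.2 -1.6] T [-0.01  0.13  0.06] w 13.9
psi diff (twist y=-): 0.007358528923703034
delta_pos cm [-0.     3.455 -0.077] twist [-0.08 -0.01 -0.06]
```

View pics/top4.png

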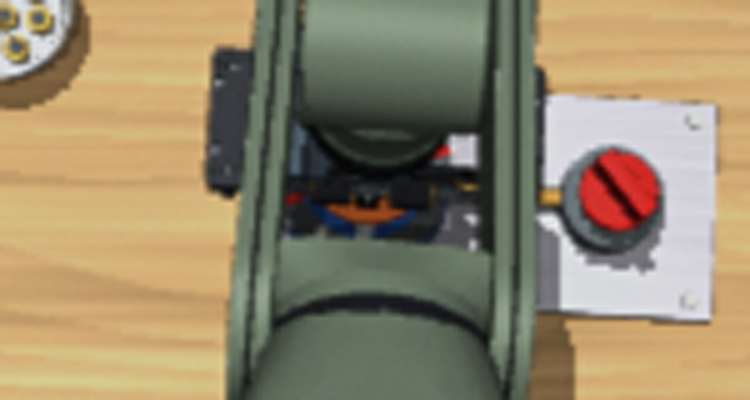

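View pics/side4.png

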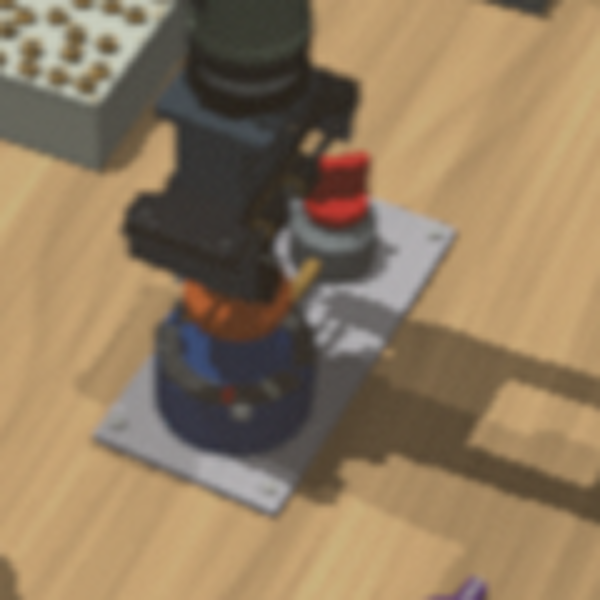

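Side crop: the lid hangs level just above the pot, lined up with the gaps at (165,325) and (305,370). I'll lower it.

```bash
python3 -m pendant '[{"delta_pos":[0,0.5,-0.07],"twist":[0,0,0],"grip":0},{"delta_pos":[0,1.5,-0.07],"twist":[0,0,0],"grip":0},{"delta_pos":[0,2.5,-0.07],"twist":[0,0,0],"grip":0},{"delta_pos":[0,3.2,-0.07],"twist":[0,0,0],"grip":0},{"delta_pos":[0,3.4,-0.07],"twist":[0,0,0],"grip":0}]' 45
python3 -m pendant '[{"delta_pos":[0,0,0],"twist":[0,0,0],"grip":0},{"delta_pos":[0,0,0],"twist":[0,0,0],"grip":0},{"delta_pos":[0,0,0],"twist":[0,0,0],"grip":0},{"delta_pos":[0,0,0],"twist":[0,0,0],"grip":0},{"delta_pos":[0,0,0],"twist":[0,0,0],"grip":0}]' 45
python3 go.py 535.6 -24 74.2 -183.15
```

```text
time_s: 13.0
ee_pos: [534.8, -24.0, 88.9]
ee_rot: [-89.9, -0.1, 176.8]
force: [0.0, -0.6, -3.0]
gripper_width: 13.7
time_s: 13.5
ee_pos: [535.9, -24.0, 90.7]
ee_rot: [-89.9, 0.1, 176.8]
force: [0.3, -0.4, -1.9]
gripper_width: 13.8
t13.50 pos [535.9 -24.   90.7] rot [-8.9920e+01  8.0000e-02  1.7685e+02] q [ -4.  21. 105.  -0.  54.  89.] F [ 0.3 -0.4 -1.9] T [-0.03  0.19 -0.  ] w 13.8
psi diff (twist y=-): 0.004660880303390513
delta_pos cm [ 0.03   1.653 -0.004] twist [-0.08 -0.   -0.08]
```

```bash
python3 -m pendant '[{"delta_pos":[0.02,0.2,0],"twist":[0,0,0],"grip":0},{"delta_pos":[0.02,0.4,0],"twist":[0,0,0],"grip":0},{"delta_pos":[0.02,0.6,0],"twist":[0,0,0],"grip":0},{"delta_pos":[0.02,0.7,0],"twist":[0,0,0],"grip":0},{"delta_pos":[0.02,0.7,0],"twist":[0,0,0],"grip":0}]' 45
python3 go.py 535.6 -24 74.2 -183.15
```

```text
time_s: 14.0
ee_pos: [535.4, -24.0, 83.2]
ee_rot: [-89.9, 0.0, 176.8]
force: [-0.3, -0.7, -1.4]
gripper_width: 13.4
t14.00 pos [535.4 -24.   83.2] rot [-8.9920e+01  2.0000e-02  1.7685e+02] q [ -4.  22. 105.  -0.  53.  89.] F [-0.3 -0.7 -1.4] T [-0.04  0.15  0.04] w 13.4
psi diff (twist y=-): 0.004834362615895316
delta_pos cm [-0.02   0.898 -0.005] twist [-0.08 -0.   -0.02]
```

```bash
python3 -m pendant '[{"delta_pos":[0,0.2,0],"twist":[0,0,0],"grip":0},{"delta_pos":[0,0.4,0],"twist":[0,0,0],"grip":0},{"delta_pos":[0,0.6,0],"twist":[0,0,0],"grip":0},{"delta_pos":[0,0.75,0],"twist":[0,0,0],"grip":0},{"delta_pos":[0,0.75,0],"twist":[0,0,0],"grip":0}]' 45
python3 go.py 535.6 -24 74.2 -183.15
```

```text
time_s: 14.5
ee_pos: [535.3, -24.0, 75.7]
ee_rot: [-89.9, 0.0, 176.8]
force: [0.1, -0.5, -2.5]
gripper_width: 13.9
t14.50 pos [535.3 -24.   75.7] rot [-8.9920e+01  2.0000e-02  1.7685e+02] q [ -4.  22. 106.  -0.  52.  89.] F [ 0.1 -0.5 -2.5] T [-0.06  0.26  0.03] w 13.9
psi diff (twist y=-): 0.00448860545759544
delta_pos cm [-0.025  0.146 -0.004] twist [-0.08 -0.   -0.02]
```

```bash
python3 -m pendant '[{"delta_pos":[-0.02,0.05,0],"twist":[0,0,0],"grip":0},{"delta_pos":[-0.02,0.1,0],"twist":[0,0,0],"grip":0},{"delta_pos":[-0.02,0.13,0],"twist":[0,0,0],"grip":0},{"delta_pos":[-0.02,0.13,0],"twist":[0,0,0],"grip":0},{"delta_pos":[-0.02,0.13,0],"twist":[0,0,0],"grip":0}]' 45
python3 go.py 535.6 -24 74.2 -183.15
```

```text
time_s: 15.0
ee_pos: [535.8, -24.0, 74.7]
ee_rot: [-89.9, 0.1, 176.8]
force: [0.1, 0.3, -2.4]
gripper_width: 13.6
t15.00 pos [535.8 -24.   74.7] rot [-8.9920e+01  6.0000e-02  1.7685e+02] q [ -4.  22. 106.  -0.  52.  89.] F [ 0.1  0.3 -2.4] T [-0.03  0.16 -0.01] w 13.6
psi diff (twist y=-): 0.004262805876976472
delta_pos cm [ 0.019  0.049 -0.003] twist [-0.08 -0.   -0.06]
```

```bash
python3 -m pendant '[{"delta_pos":[0,0,0],"twist":[0,4,0],"grip":0},{"delta_pos":[0,0,0],"twist":[0,8,0],"grip":0},{"delta_pos":[0,0,0],"twist":[0,12,0],"grip":0},{"delta_pos":[0,0,0],"twist":[0,16,0],"grip":0},{"delta_pos":[0,0,0],"twist":[0,20,0],"grip":0}]' 50
python3 go.py 535.6 -24 74.2 142.5
```

```text
time_s: 15.5
ee_pos: [535.8, -23.9, 74.7]
ee_rot: [-90.0, 0.1, 156.7]
force: [1.1, 1.3, -1.8]
gripper_width: 13.6
t15.50 pos [535.8 -23.9  74.7] rot [-8.996e+01  8.000e-02  1.567e+02] q [ -4.  22. 106.  -0.  52. 110.] F [ 1.1  1.3 -1.8] T [0.15 0.09 0.16] w 13.6
psi diff (twist y=-): -14.204452343473264
delta_pos cm [0.018 0.051 0.018] twist [-0.03 14.2  -0.09]
```

```bash
python3 -m pendant '[{"delta_pos":[0,0,0],"twist":[0,4,0],"grip":0},{"delta_pos":[0,0,0],"twist":[0,8,0],"grip":0},{"delta_pos":[0,0,0],"twist":[0,12,0],"grip":0},{"delta_pos":[0,0,0],"twist":[0,14.3,0],"grip":0},{"delta_pos":[0,0,0],"twist":[0,14.3,0],"grip":0}]' 50
python3 -m pendant '[{"delta_pos":[0,0,0],"twist":[0,0,0],"grip":0},{"delta_pos":[0,0,0],"twist":[0,0,0],"grip":0},{"delta_pos":[0,0,0],"twist":[0,0,0],"grip":0},{"delta_pos":[0,0,0],"twist":[0,0,0],"grip":0},{"delta_pos":[0,0,0],"twist":[0,0,0],"grip":0}]' 50
python3 go.py 535.6 -24 74.2 142.5
python3 - <<'E'
from h import *
for n in("top","side"):
    p,d=imaging.grab_frame(n);np.savez(n+"5.npz",p=p,d=d);r0,r1,c0,c1={"top":(190,270,220,370),"side":(140,260,240,360)}[n]
    cv2.imwrite(f"pics/{n}5.png",cv2.resize(p[r0:r1,c0:c1,::-1],None,fx=5,fy=5,interpolation=cv2.INTER_CUBIC))
    C=cloud(n,d);m=(np.hypot(C[...,0]-527,C[...,1]+177)<40)&(C[...,2]>101)&(hsv(p)[...,1]>140)
    P=onplane(n,np.argwhere(m)[:,::-1],106)[:,:2]; print("wing",len(P),P.mean(0),cv2.minAreaRect(P.astype(np.float32)))
E
```

```text
time_s: 16.0
ee_pos: [535.9, -23.9, 74.7]
ee_rot: [-90.0, 0.1, 142.6]
force: [-0.3, 1.0, -2.4]
gripper_width: 13.7
time_s: 16.5
ee_pos: [535.9, -23.9, 74.7]
ee_rot: [-90.0, 0.1, 142.5]
force: [-0.4, 1.7, -3.3]
gripper_width: 14.0
t16.50 pos [535.9 -23.9  74.7] rot [-8.9980e+01  9.0000e-02  1.4255e+02] q [ -4.  22. 106.  -0.  52. 124.] F [-0.4  1.7 -3.3] T [0.47 0.13 0.22] w 14.0
psi diff (twist y=-): -0.047503562086518514
delta_pos cm [0.016 0.049 0.024] twist [-0.02  0.05 -0.09]
wing 62 [ 526.72183475 -177.43044954] ((526.485595703125, -177.34640502929688), (42.34063720703125, 13.169215202331543), 37.815826416015625)
wing 2 [ 515.45643705 -191.28453629] ((515.4564208984375, -191.2845458984375), (5.996725082397461, 0.0), 147.9274139404297)
```

View pics/side5.png

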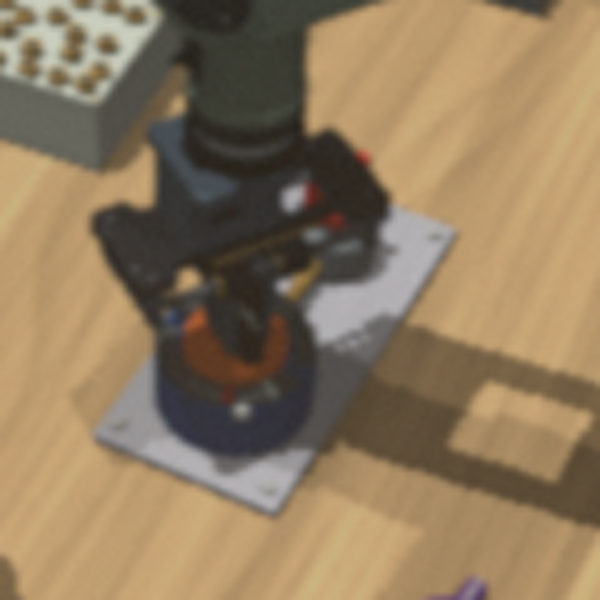

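View pics/top5.png

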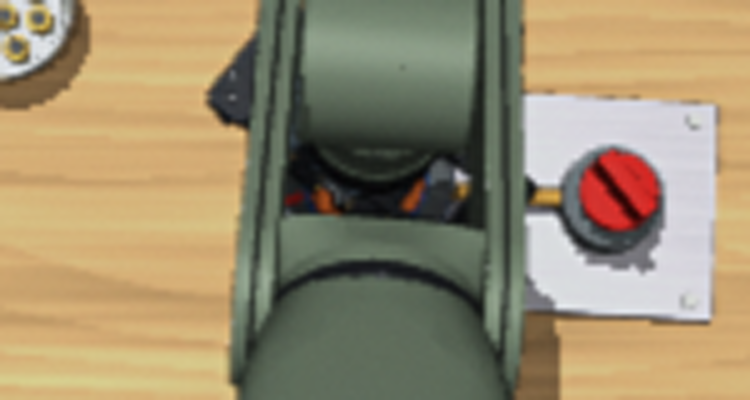

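Side crop: the orange disc sits inside the lip, with the handle near (240,320) pointing towards the white mark at (270,390). The wrist feels 0.22 N m of spring reaction, and the grip is steady.

```bash
python3 - <<'E'
from workcell import state,job
print(job.job_done()); s=state(); print(s["time_s"],s["ee_pos"],s["ee_rot"],s["torque"],s["gripper_width"])
E
```

```text
the job is handed in; nothing more can be done
None
the job is handed in; nothing more can be done
```

I opened the vent cap, put the orange lid in the pot and twisted it to the halfway marks. I handed the job in at about 16.6 s with the lid still gripped at a set 50 N. No verdict is reported.

- **Vent cap:** the wrist turned it 74° (about 1.29 rad) anticlockwise. The top camera measured 73–75° for the wing, so the cap reads at least 1.27 rad, above the 1.1 needed. I felt no stop.
- **Lid in the pot:** it went down through the gaps with no contact force to speak of. From the height of the grip, its underside is about 54.5 mm up (ledge 54 mm). The gripper was within about 1 mm of the pot's axis as found in the camera images.
- **Twist:** the wrist turned 34.3° clockwise from the gaps, which puts the follower at about 0.52 rad. A steady 0.22 N m spring reaction at the wrist agrees with that. The finger opening was 14.0 mm on the 14 mm handle.

**Limits of the checks:**
- The arm hid the handle and marks from the top camera at the end. The final lid angle therefore comes from the wrist angle, the torque and a partial side view.
- The side camera could not confirm the cap angle, because the gripper covered it.
- I gave the bystanders no separate final check. No contact with any of them showed up in the forces.

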